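# Drive a knife-handle pin with the spring pin driver

### The arm

A 6-joint arm with a two-finger parallel gripper is mounted at the origin on the work surface. World frame = base frame: x ahead of the robot, y to its left, z up, the work surface at z = 0. Lengths are in m, angles in rad, forces in N, time in s.
With the tool pointing down it reaches from about 0.4 to 0.825 m from the base axis. Payload 7 kg.
Tool frame: the origin (TCP) lies midway between the tips of the shut fingers; the grasp point (between the pads) lies 19 mm behind it; z points along the fingers, y is the line along which they close (so a half turn about z gives the same grasp; the last joint's range is limited). The gripper opens to 88 mm and grips with 3 to 60 N. Pads are 19 mm wide; open, the fingers measure 130 mm over their backs; the gripper's body (78 mm by 193 mm) begins 47 mm behind the grasp point.
Start: joints at [0.288, 0.359, 0.012, 0, -1.224, -0.288], TCP at [0.675, -0, 0.227] pointing down, gripper open.
Joint ranges: [-3.07, 3.07], [-1.43, 2.12], [-1.02, 1.25], [-3.03, 1.67], [-3.05, -0], [-3.03, 3.03]. Speed limits (rad/s): [2.39, 2.39, 3.01, 3.14, 3.14, 3.14].

### API

Orientations are given as a 3x3 rotation matrix whose columns are the frame's x, y, z axes.
In Python, from station import observe, eyes, job gives the robot as it stands. The module is installed in compiled form; this text tells all that it offers.
- The arm moves only by the tool step_arm, never from a script. Its argument "series" is a list of rows, each a list of 6 numbers: the shift along the tool's x, y, z in units of 25 mm (1.0 is 25 mm), then the turn, a rotation vector about the tool's x, y, z in units of 6 degrees (1.0 is 6 degrees). A call has 1 to 20 rows; each row is the pose to reach, as a shift and turn from the pose commanded when the call began, along the tool's axes at that moment; what a row does not reach only later rows make up. A row lasts 1/12 s, in which the tool goes at most 41.7 mm and 7.16 degrees, less where a joint would pass 70% of its speed; a pose out of reach is approached as far as the arm can. A call with a gripper value outside its range is refused whole. "hand" is the closure, from 0 (fully open) to 1 (shut), set as the call begins (left out, the last holds). The fingers move at their own pace and stop on an object; "squeeze" is the grip in N (left out, the last holds). Time passes only in rows, so rows that repeat a pose let the fingers close. It gives the time, the measured TCP pose, the force, the opening and the grip force at its end, in the units of the state.
- observe(): the state, without advancing time (a new reading comes with each control period).
- eyes.grab_frame(name): name is "scene" or "side" or "wrist"; returns a dict with "frame" (400x640x3 uint8, blue, green, red), "fov_y" (degrees; the focal length in pixels is half the picture's height over the tangent of half this angle, whatever the lens; pixels are square), "cx", "cy" (the principal point, pixels), "extrinsics" (4x4, takes a point from camera to world coordinates). Camera axes: x right, y up, looking along -z (the intrinsics and any distortion apply to the point x, -y, -z); pixel columns grow to the right and rows downward; lengths in m; the calibration is good to about 2 mm. A picture is of the moment at which its call begins. There is no depth.
- job.sign_off(): hands the job in; it is judged then, once.
The state is a dict: "time": time; "joint_pos": joint angles; "qd": joint speeds; "joint_efforts": joint torques, N m; "ee_pos": TCP position; "eef_rot": TCP orientation; "force": force on the tool from outside, world axes, zero at the start; "wrist_torque": the same for the moment, N m; "opening": opening from 0.0 (shut) to 1.0 (fully open); "grip_force": force on a finger pad.
Only numpy, scipy, OpenCV 4.12 (cv2) and the standard library are available. Lean on these libraries where they do the work, as an engineer would, in place of code of your own. Each camera call takes 0.05 s, during which the arm holds its last target. There are 200 camera calls.

### The job

Drive the brass pin flush into the knife handle with the spring pin driver: draw the striker back by its upright handle until its sear has caught, without forcing it hard into the rubber buffer behind, and let go so that the sear alone holds it. Then press the trip pad down to fire it and let the pad come up again; only the striker's blow may drive the pin. Leave the can, the hammer and the loose wooden scale where they are.

Things in the scene. Friction and masses are not known exactly. Their poses are not given: they have to be found in the camera images.
- driver: bench pin driver, bolted down: steel base plate, x -200 to +110 mm, y -110 to +70 mm, 15 mm thick; guide blocks 85 mm high. Origin on the bench under the striker's level axis (which is 70 mm up). +x: the way the striker shoots, to the knife and its anvil (x 60 to 100 mm, 83 mm high; blade out to y = +180 mm). The striker is drawn along -x
- striker_grip (a point): middle of the grip of the striker's upright handle, 125 mm above the bench, at driver x = -85 mm less the draw, y = 0. Handle: dark steel bar, 16 mm thick along the driver's x, 26 mm wide along its y, from 78 to 150 mm above the bench. Fingers can straddle it along the driver's x: all beside it is under 90 mm high
- striker (a joint): draw of the striker (m): 0 = forward, flush on the knife; starts resting on the proud pin at 0.004 to 0.005; ends at 0.075. Spring 7 N at 0, +1.2 N per 10 mm. The sear catches at a draw of 0.034 to 0.064, unknown each time: some 28 to 12 mm before, its ramp adds 2 to 5 N of pull; on catching it springs up behind the lug; 2 mm further the lug meets the rubber buffer
- buffer (a joint): how far the rubber buffer is squeezed (m), 0 = free; 4 N for each mm. More than 0.0035 (14 N on top of the spring) counts as forced. The buffer sits low beside the striker, on a stop block whose place along the driver differs every time
- trip_top (a point): centre of the top face of the trip pad, a square steel pad 32 x 32 mm, 75 mm above the bench, 85 mm to the -y side of the driver's origin; goes down with the pad, nothing taller than 90 mm within 50 mm
- trip (a joint): how far the trip pad is down (m): 0 = up, 0.011 = bottom; linked to the sear, so that it dips some 8 mm while the striker's lug rides over the sear and comes up when it has caught. A caught striker is released at about 0.008 to 0.009, with some 4 to 8 N; sprung, comes up by itself
- pin_tip (a point): middle of the near end of the brass pin, 8 mm in diameter, on the striker's axis 70 mm above the bench, between the hammer and the knife handle
- pin (a joint): how far the pin has been driven (m): 0.005 = flush with the knife handle (bottomed); starts at 0 to 0.001. It is tight: it takes over 36 N to move, which one blow has and the resting striker has not
- can_mid (a point): bystander: middle of a small open steel can of brass pins, 60 mm across, 58 mm high; 29 mm above its foot
- hammer: bystander: hammer lying on the bench, origin on its underside
- scale_mid (a point): bystander: centre of a loose wooden handle scale, 120 x 32 x 18 mm, lying on the bench

How it is judged:
On the way, in this order (a step that is already met when the one before it is completed fails the run):
1. the striker stands drawn at least 30 mm back, held by its sear alone: the gripper is more than 60 mm away from the handle, the trip pad is up and the pin is still proud (value of joint striker above 0.03 m and distance between the grasp point and striker_grip above 0.06 m and value of joint trip below 0.003 m and value of joint pin below 0.0025 m), for 0.2 s.
2. the striker has been fired and has driven the pin flush (within 1 mm) (value of joint striker below 0.002 m and value of joint pin above 0.004 m), for 0.1 s.
At the end, for the whole second after the job is handed in: the pin is flush within 1 mm (joint pin over 0.004), the striker rests forward on it (joint striker under 0.002) and the trip pad is up again (joint trip under 0.003) (all of step 2 and value of joint trip below 0.003 m); the robot touches nothing.
It fails at once if the striker is forced into the rubber buffer (squeezed over 3.5 mm, about 14 N) (value of joint buffer above 0.0035 m).
It fails at once if the pin is pushed by the gripper (contact force between the fingers and pin_c0 above 2 N).
It fails at once if a bystander is moved by more than 30 mm (distance of any of can_mid, hammer, scale_mid from where it was at the start of the episode above 0.03 m).
It also fails if it takes over 67 s, if anything falls off the work surface, if the arm or the gripper's body presses on something with over 40 N, if the wrist force passes 120 N, or if a joint passes its speed limit or range.

## Working session

There is one attempt and no reset: what is moved stays moved. The work goes in short steps, Python scripts to look and compute and a tool call to move; the robot and the scene stay as the last step left them, time stands still between calls to the robot, and variables do not carry over. Pictures are saved under pics/ and viewed, at most 10 in all, crops included, and the job is handed in when it is done.

Besides the shell and the picture viewer there is one more tool, called after "Call:" as name(argument=value, ...), one argument or row to a line, values as JSON. step_arm: Moves the arm, as the interface text tells. Its arguments: {"type":"object","properties":{"series":{"type":"array"},"hand":{"type":"number"},"squeeze":{"type":"number"}},"required":["series"]}

```bash
mkdir -p pics; cat > h.py <<'E'
import numpy as np, cv2
from station import observe, eyes, job
np.set_printoptions(precision=4,suppress=True)
def grab(n,fn=None):
    d=eyes.grab_frame(n)
    if fn: cv2.imwrite('pics/'+fn,d['frame'])
    return d
E
python3 - <<'E'
from h import *
import pickle
for n in('scene','side','wrist'):
    d=grab(n,n+'0.png'); pickle.dump(d,open(n+'0.pkl','wb'))
    print(n,{k:v for k,v in d.items() if k!='frame'})
s=observe(); print({k:s[k] for k in('time','ee_pos','eef_rot','force','opening')})
E
```

```text
scene {'fov_y': 52.1925649022601, 'cx': 319.5653712621465, 'cy': 203.07154106067014, 'extrinsics': array([[-0.7554, -0.4177,  0.5049,  1.0725],
       [ 0.6551, -0.497 ,  0.569 ,  0.5503],
       [ 0.0132,  0.7606,  0.6491,  0.6943],
       [ 0.    ,  0.    ,  0.    ,  1.    ]])}
side {'fov_y': 44.703909956474305, 'cx': 312.9301437735465, 'cy': 205.27212466904263, 'extrinsics': array([[-0.9196,  0.2117, -0.331 ,  0.2876],
       [-0.3929, -0.4896,  0.7784,  0.7584],
       [ 0.0027,  0.8458,  0.5334,  0.6132],
       [ 0.    ,  0.    ,  0.    ,  1.    ]])}
wrist {'fov_y': 66.37976311514346, 'cx': 321.2029299298922, 'cy': 204.1036612666699, 'extrinsics': array([[-1.    , -0.0003,  0.0009,  0.674 ],
       [ 0.0001, -0.9635, -0.2678, -0.0721],
       [ 0.0009, -0.2678,  0.9635,  0.3849],
       [ 0.    ,  0.    ,  0.    ,  1.    ]])}
{'time': 0.15, 'ee_pos': array([ 0.6746, -0.    ,  0.2258]), 'eef_rot': array([[-0.0001, -1.    , -0.0013],
       [-1.    ,  0.0001, -0.0001],
       [ 0.0001,  0.0013, -1.    ]]), 'force': array([ 0.4568,  0.6789, -0.3622]), 'opening': 1.0013008974341828}
```

View pics/scene0.png

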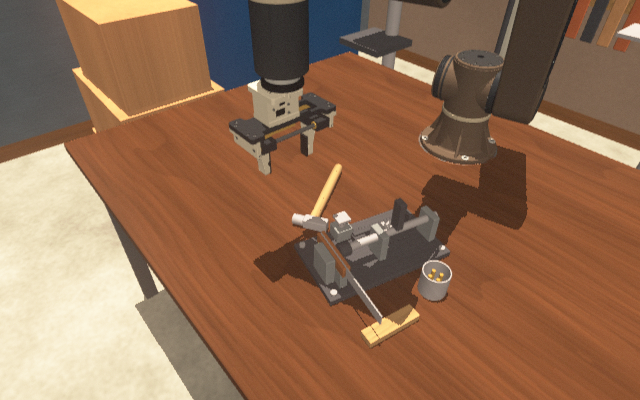

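View pics/side0.png

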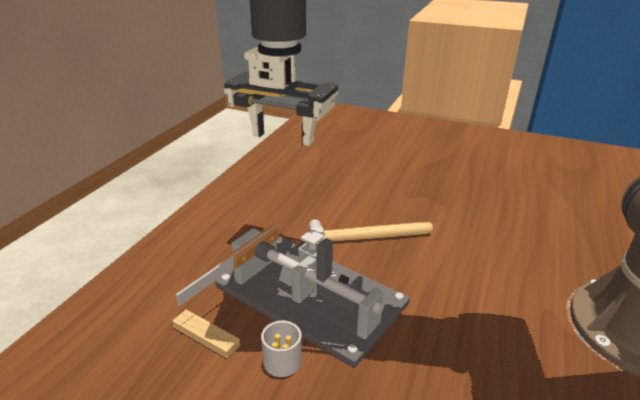

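Scene view: the driver is centred near pixel (375,250), with its dark handle near (400,212), knife at (345,260), can at (434,280), hammer at (320,210) and scale at (390,327). In the side view the handle is near (324,258) and the trip pad near (313,240). Next I'll zoom in on both.

```bash
python3 - <<'E'
import cv2
a=cv2.imread('pics/scene0.png')[185:310,285:460]; cv2.imwrite('pics/sc.png',cv2.resize(a,None,fx=4.5,fy=4.5,interpolation=cv2.INTER_CUBIC))
a=cv2.imread('pics/side0.png')[210:365,210:415]; cv2.imwrite('pics/sd.png',cv2.resize(a,None,fx=3.8,fy=3.8,interpolation=cv2.INTER_CUBIC))
E
```

```text
(no output)
```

View pics/sc.png

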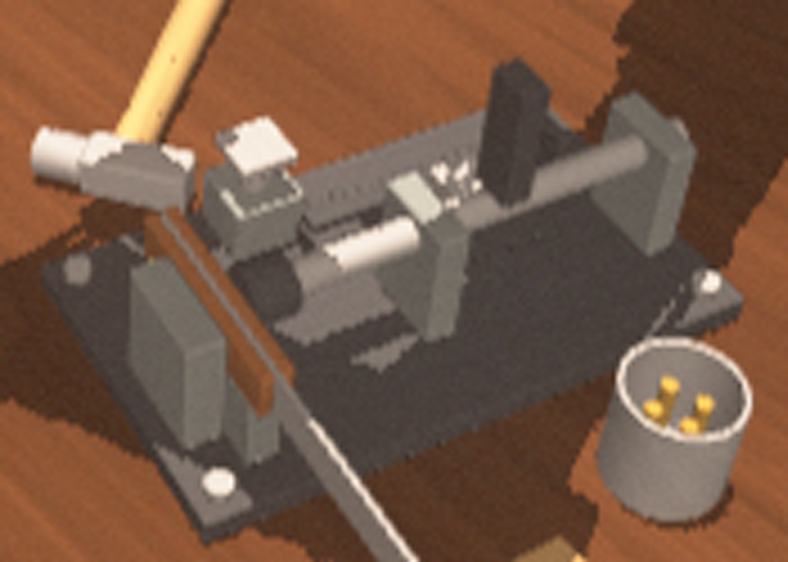

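View pics/sd.png

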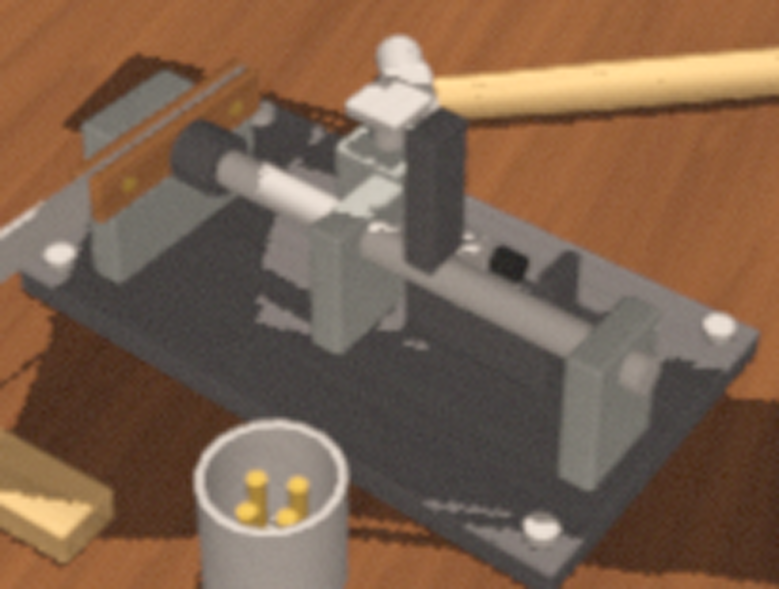

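Scene crop: handle top centre is near (522,75), pad top (257,145), and base corners (45,265), (207,525), (742,297). Side crop: handle top is near (437,123), pad (391,105), and corners (22,275), (550,577), (757,332). I'll fit the driver pose to these.

```bash
cat >> h.py <<'E'
def project(d,P,k1=0):
    E=d['extrinsics']; p=(np.atleast_2d(P)-E[:3,3])@E[:3,:3]
    f=200/np.tan(np.radians(d['fov_y']/2)); u=np.c_[p[:,0],-p[:,1]]/-p[:,2:]
    u=u*(1+k1*(u**2).sum(1,keepdims=True))
    return u*f+[d['cx'],d['cy']]
def dw(q,P):
    P=np.atleast_2d(P); c,s=np.cos(q[2]),np.sin(q[2])
    return np.c_[q[0]+c*P[:,0]-s*P[:,1],q[1]+s*P[:,0]+c*P[:,1],P[:,2]]
E
python3 - <<'E'
from h import *
import pickle
from scipy.optimize import least_squares
sc=pickle.load(open('scene0.pkl','rb')); sd=pickle.load(open('side0.pkl','rb'))
H=[-.0895,0,.15];T=[0,-.085,.075]
Ps=np.array([H,T,[.11,-.11,.015],[.11,.07,.015],[-.2,.07,.015]])
us=np.array([[522,75],[257,145],[45,265],[207,525],[742,297]])/4.5+[285,185]
Pd=np.array([H,T,[.11,.07,.015],[-.2,.07,.015],[-.2,-.11,.015]])
ud=np.array([[437,123],[391,105],[22,275],[550,577],[757,332]])/3.8+[210,210]
def r(q): return np.r_[project(sc,dw(q,Ps),q[3])-us,project(sd,dw(q,Pd),q[4])-ud].ravel()
for fix in (0,1):
  g=(lambda q:r(np.r_[q[:3],0,0])) if fix==0 else r
  best=min((least_squares(g,[.6,.2,y,0,0][:3 if fix==0 else 5],loss='soft_l1') for y in np.arange(-3,3,.7)),key=lambda b:b.cost)
  print(best.x,best.cost); print(g(best.x).reshape(-1,2))
  q=best.x; print(dw(q,[H,T,[-.0895,0,.125]]))
E
```

```text
[ 0.6013  0.1571 -0.2404] 7.331640325752071
[[ 0.9113 -0.5645]
 [ 0.2254 -1.2071]
 [-1.0019 -0.8043]
 [ 0.2917 -0.2422]
 [ 1.5512 -0.5137]
 [-0.6834  0.5137]
 [-1.3475 -1.4297]
 [-2.2687 -1.6522]
 [ 0.1756  0.2944]
 [ 0.6278 -0.4371]]
[[0.5143 0.1784 0.15  ]
 [0.581  0.0745 0.075 ]
 [0.5143 0.1784 0.125 ]]
[ 0.6008  0.1581 -0.2411 -0.1128 -0.0571] 6.350556379950938
[[ 1.0699 -0.3925]
 [ 0.6998 -1.083 ]
 [-0.5103 -0.7537]
 [ 0.6837 -0.7284]
 [ 0.3022 -0.9503]
 [-0.6718  0.9396]
 [-1.2994 -1.0773]
 [-1.9618 -1.5716]
 [-0.0939 -0.0787]
 [ 0.3408 -0.3343]]
[[0.5139 0.1794 0.15  ]
 [0.5805 0.0755 0.075 ]
 [0.5139 0.1794 0.125 ]]
```

Call:
step_arm(
  series=[
    [-0.4,0.4,0,0,0,0.1],
    [-1.2,1.1,0.1,0,0,0.4],
    [-2.2,2.0,0.2,0,0,0.7],
    [-3.2,2.9,0.3,0,0,1.0],
    [-4.2,3.85,0.4,0,0,1.3],
    [-5.2,4.75,0.5,0,0,1.6],
    [-6.1,5.6,0.6,0,0,1.9],
    [-6.8,6.2,0.7,0,0,2.15],
    [-7.2,6.6,0.8,0,0,2.3],
    [-7.2,6.6,0.8,0,0,2.3],
    [-7.2,6.6,0.8,0,0,2.3],
    [-7.2,6.6,0.8,0,0,2.3],
  ],
  hand=0,
  squeeze=25,
)

```text
time: 1.15
ee_pos: [0.5103, 0.1798, 0.2066]
eef_rot: [[-0.238, -0.971, 0.0], [-0.971, 0.238, -0.0], [0.0, -0.0, -1.0]]
force: [0.3, -0.3, 0.2]
opening: 1.005
grip_force: 0.0
```

```bash
python3 - <<'E'
from h import *
import pickle
d=grab('wrist','w1.png'); pickle.dump(d,open('w1.pkl','wb'))
s=observe(); print(s['ee_pos'],s['eef_rot'],s['force'])
q=[.601,.1575,-.2405]
print(project(d,dw(q,[[-.0895,0,.15],[0,-.085,.075]])))
E
```

```text
[0.5104 0.1796 0.2066] [[-0.2386 -0.9711  0.0001]
 [-0.9711  0.2386 -0.0001]
 [ 0.0001 -0.0001 -1.    ]] [-0.6059  0.0905 -0.8526]
[[315.0638 219.9101]
 [217.4103 104.3935]]
```

View pics/w1.png

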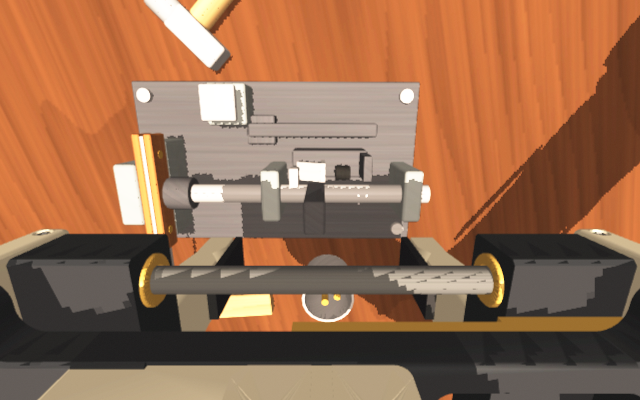

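The wrist view matches the prediction: handle top at about (315,219) and trip pad at (218,103). The sear is near (312,171), and the buffer near (343,172) on its stop at (365,165). I'll descend and grip.

Call:
step_arm(
  series=[
    [0,0,0.3,0,0,0],
    [0,0,1,0,0,0],
    [0,0,1.8,0,0,0],
    [0,0,2.6,0,0,0],
    [0,0,3.3,0,0,0],
    [0,0,3.8,0,0,0],
    [0,0,4,0,0,0],
    [0,0,4,0,0,0],
    [0,0,4,0,0,0],
  ],
)

```text
time: 1.95
ee_pos: [0.5104, 0.1796, 0.1066]
eef_rot: [[-0.239, -0.971, -0.0], [-0.971, 0.239, -0.0], [0.0, 0.0, -1.0]]
force: [0.0, 0.4, 1.1]
opening: 1.001
grip_force: 0.0
```

Call:
step_arm(
  series=[
    [0,0,0,0,0,0],
    [0,0,0,0,0,0],
    [0,0,0,0,0,0],
    [0,0,0,0,0,0],
    [0,0,0,0,0,0],
    [0,0,0,0,0,0],
    [0,0,0,0,0,0],
    [0,0,0,0,0,0],
    [0,0,0,0,0,0],
    [0,0,0,0,0,0],
    [0,0,0,0,0,0],
    [0,0,0,0,0,0],
  ],
  hand=1,
  squeeze=25,
)

```text
time: 2.95
ee_pos: [0.5111, 0.1798, 0.1066]
eef_rot: [[-0.238, -0.971, 0.002], [-0.971, 0.238, -0.0], [-0.0, -0.002, -1.0]]
force: [7.2, -2.7, -3.8]
opening: 0.181
grip_force: 25.0
```

Call:
step_arm(
  series=[
    [0,0.1,0,0,0,0],
    [0,0.2,0,0,0,0],
    [0,0.3,0,0,0,0],
    [0,0.4,0,0,0,0],
    [0,0.5,0,0,0,0],
    [0,0.6,0,0,0,0],
    [0,0.7,0,0,0,0],
    [0,0.8,0,0,0,0],
    [0,0.8,0,0,0,0],
    [0,0.8,0,0,0,0],
  ],
)

```text
time: 3.78
ee_pos: [0.492, 0.1845, 0.1066]
eef_rot: [[-0.239, -0.971, 0.002], [-0.971, 0.239, -0.0], [-0.0, -0.002, -1.0]]
force: [9.8, -3.4, -5.5]
opening: 0.18
grip_force: 25.0
```

```bash
python3 - <<'E'
from h import *
import pickle
s=observe(); u=np.array([.9712,-.2382]); print('draw~',-.085-(s['ee_pos'][:2]-[.601,.1575])@u,'pull',s['force'][:2]@u)
d=grab('wrist'); e=grab('side')
for n,x in(('w2',d),('s2',e)): pickle.dump(x,open(n+'.pkl','wb'))
a=cv2.resize(d['frame'][70:245,125:445],(800,437),interpolation=cv2.INTER_CUBIC)
cv2.imwrite('pics/w2.png',a)
E
```

```text
draw~ 0.02729473114766967 pull 10.356741291097311
```

View pics/w2.png

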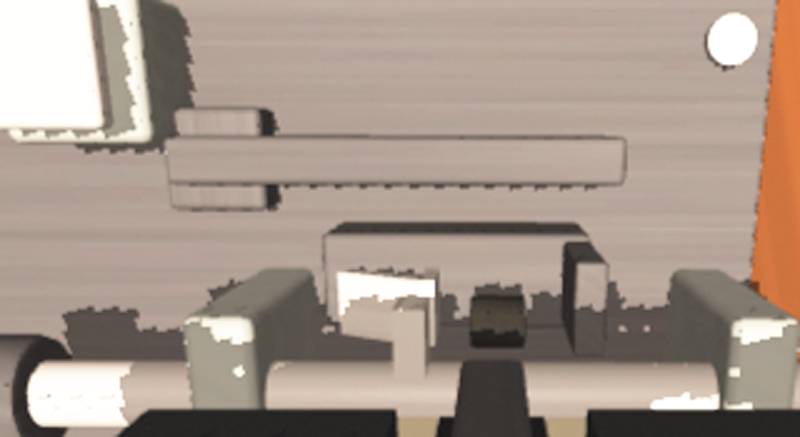

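The lug (crop 394–430, y 340) is riding over the sear (335–438), and the buffer's front is at 470. I estimate the catch at about 11 mm more, so a draw near 39 mm. I'll pull most of the way, then go in small steps.

Call:
step_arm(
  series=[
    [0,0.08,0,0,0,0],
    [0,0.16,0,0,0,0],
    [0,0.24,0,0,0,0],
    [0,0.28,0,0,0,0],
    [0,0.28,0,0,0,0],
    [0,0.28,0,0,0,0],
  ],
)

```text
time: 4.38
ee_pos: [0.4854, 0.1862, 0.1065]
eef_rot: [[-0.239, -0.971, 0.002], [-0.971, 0.239, -0.0], [-0.0, -0.002, -1.0]]
force: [11.1, -4.2, -7.5]
opening: 0.175
grip_force: 25.0
```

Call:
step_arm(
  series=[
    [0,0.02,0,0,0,0],
    [0,0.04,0,0,0,0],
    [0,0.04,0,0,0,0],
    [0,0.04,0,0,0,0],
  ],
)

```text
time: 4.72
ee_pos: [0.4846, 0.1864, 0.1066]
eef_rot: [[-0.239, -0.971, 0.002], [-0.971, 0.239, -0.0], [-0.0, -0.002, -1.0]]
force: [12.7, -4.7, -6.4]
opening: 0.183
grip_force: 25.0
```

Call:
step_arm(
  series=[
    [0,0.02,0,0,0,0],
    [0,0.04,0,0,0,0],
    [0,0.04,0,0,0,0],
    [0,0.04,0,0,0,0],
  ],
)

```text
time: 5.05
ee_pos: [0.4837, 0.1866, 0.1066]
eef_rot: [[-0.239, -0.971, 0.003], [-0.971, 0.239, -0.0], [-0.0, -0.003, -1.0]]
force: [12.3, -4.7, -6.6]
opening: 0.182
grip_force: 25.0
```

Call:
step_arm(
  series=[
    [0,0.02,0,0,0,0],
    [0,0.04,0,0,0,0],
    [0,0.04,0,0,0,0],
    [0,0.04,0,0,0,0],
  ],
)

```text
time: 5.38
ee_pos: [0.4825, 0.1869, 0.1066]
eef_rot: [[-0.239, -0.971, 0.002], [-0.971, 0.239, -0.0], [-0.0, -0.002, -1.0]]
force: [10.9, -4.7, -7.0]
opening: 0.182
grip_force: 25.0
```

```bash
cat > w.py <<'E'
from h import *
import sys,pickle
s=observe(); u=np.array([.9712,-.2382]); print('draw~',-.085-(s['ee_pos'][:2]-[.601,.1575])@u,'pull',s['force'][:2]@u)
d=grab('wrist'); pickle.dump(d,open(sys.argv[1]+'.pkl','wb'))
cv2.imwrite('pics/%s.png'%sys.argv[1],cv2.resize(d['frame'][70:245,125:445],(800,437),interpolation=cv2.INTER_CUBIC))
E
python3 w.py w3
```

```text
draw~ 0.03709188391706261 pull 11.669182799376042
```

View pics/w3.png

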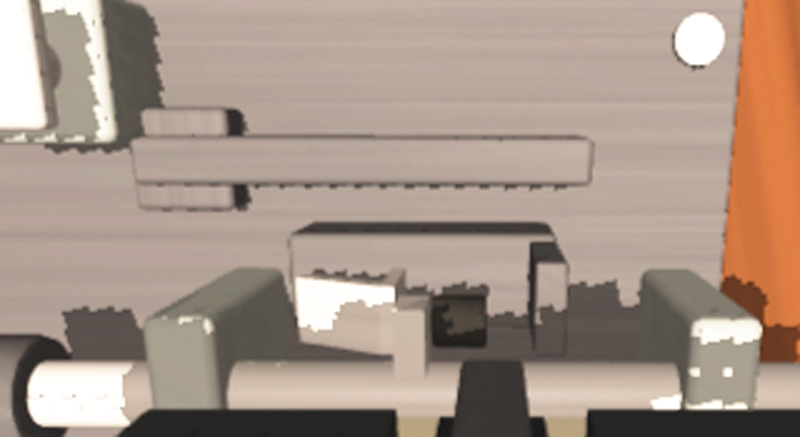

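The sear's rear edge (about 398, y 275) now stands up right in front of the lug (394–430). The pad has risen, the pull has dropped, and the buffer face is at 433 and still free, so the sear looks caught. I'll test it by easing forward gently.

Call:
step_arm(
  series=[
    [0,-0.02,0,0,0,0],
    [0,-0.04,0,0,0,0],
    [0,-0.06,0,0,0,0],
    [0,-0.06,0,0,0,0],
    [0,-0.06,0,0,0,0],
  ],
)

```text
time: 5.85
ee_pos: [0.4831, 0.1867, 0.1066]
eef_rot: [[-0.239, -0.971, 0.001], [-0.971, 0.239, 0.0], [-0.0, -0.001, -1.0]]
force: [6.8, -1.9, -3.9]
opening: 0.181
grip_force: 25.0
```

Call:
step_arm(
  series=[
    [0,-0.03,0,0,0,0],
    [0,-0.06,0,0,0,0],
    [0,-0.08,0,0,0,0],
    [0,-0.08,0,0,0,0],
    [0,-0.08,0,0,0,0],
  ],
)

```text
time: 6.27
ee_pos: [0.4834, 0.1866, 0.1066]
eef_rot: [[-0.239, -0.971, -0.001], [-0.971, 0.239, 0.0], [-0.0, 0.001, -1.0]]
force: [-5.5, 2.6, 2.9]
opening: 0.185
grip_force: 25.0
```

The sear holds: the load reverses when I push forward. I'll ease to neutral, release and lift.

Call:
step_arm(
  series=[
    [0,0.03,0,0,0,0],
    [0,0.03,0,0,0,0],
    [0,0.03,0,0,0,0],
  ],
)

```text
time: 6.52
ee_pos: [0.4833, 0.1866, 0.1065]
eef_rot: [[-0.239, -0.971, -0.0], [-0.971, 0.239, 0.0], [-0.0, 0.0, -1.0]]
force: [-1.3, 1.6, 0.5]
opening: 0.184
grip_force: 25.0
```

Call:
step_arm(
  series=[
    [0,0,0,0,0,0],
    [0,0,0,0,0,0],
    [0,0,0,0,0,0],
    [0,0,0,0,0,0],
    [0,0,0,0,0,0],
    [0,0,0,0,0,0],
    [0,0,-0.5,0,0,0],
    [0,0,-1.2,0,0,0],
    [0,0,-2,0,0,0],
    [0,0,-2.8,0,0,0],
    [0,0,-3.5,0,0,0],
    [0,0,-4,0,0,0],
    [0,0,-4,0,0,0],
    [0,0,-4,0,0,0],
  ],
  hand=0,
)

```text
time: 7.68
ee_pos: [0.4837, 0.1867, 0.207]
eef_rot: [[-0.239, -0.971, 0.001], [-0.971, 0.239, 0.001], [-0.001, -0.001, -1.0]]
force: [0.6, 0.1, -0.8]
opening: 0.999
grip_force: 0.0
```

```bash
python3 - <<'E'
from h import *
s=observe(); print(s['ee_pos'],s['force'],s['opening'])
d=grab('wrist','w4.png')
q=[.601,.1575,-.2405]
print(project(d,dw(q,[[-.085-.0365,0,.15],[-.085,0,.15],[0,-.085,.075]])))
print(s['eef_rot'][:,:2].T@(dw(q,[0,-.085,.075])[0]-s['ee_pos'])/.025)
E
```

```text
[0.4837 0.1867 0.207 ] [ 0.5739  0.0947 -0.8289] 0.9989014392611355
[[321.1759 219.2436]
 [272.144  219.2453]
 [187.1544 103.9169]]
[ 3.4204 -4.8337]
```

View pics/w4.png

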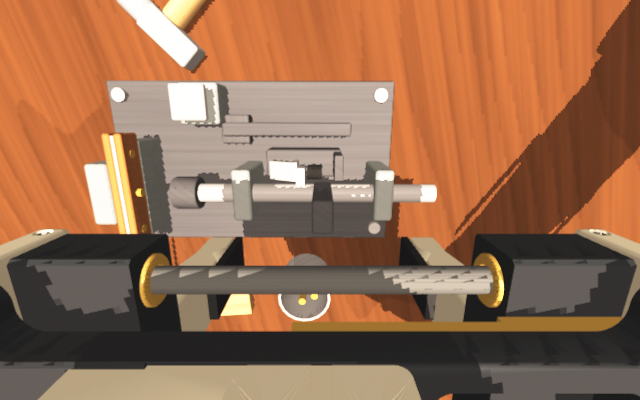

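The handle stands drawn at (322,219) with the gripper away, the pad is up at (187,104), and the pin is proud at (140,192). Next I'll shut the fingers and go above the pad.

Call:
step_arm(
  series=[
    [0.2,-0.3,0,0,0,0],
    [0.6,-0.9,0,0,0,0],
    [1.1,-1.6,0,0,0,0],
    [1.7,-2.4,0,0,0,0],
    [2.3,-3.2,0,0,0,0],
    [2.8,-4,0,0,0,0],
    [3.2,-4.5,0,0,0,0],
    [3.42,-4.83,0,0,0,0],
    [3.42,-4.83,1,0,0,0],
    [3.42,-4.83,2,0,0,0],
    [3.42,-4.83,3,0,0,0],
    [3.42,-4.83,3.8,0,0,0],
    [3.42,-4.83,4.4,0,0,0],
    [3.42,-4.83,4.4,0,0,0],
    [3.42,-4.83,4.4,0,0,0],
  ],
  hand=1,
  squeeze=10,
)

```text
time: 8.98
ee_pos: [0.5797, 0.0743, 0.0956]
eef_rot: [[-0.238, -0.971, -0.002], [-0.971, 0.238, -0.001], [0.002, 0.002, -1.0]]
force: [-0.1, 0.5, -0.5]
opening: 0.007
grip_force: 0.0
```

Call:
step_arm(
  series=[
    [0,0,0.3,0,0,0],
    [0,0,0.6,0,0,0],
    [0,0,0.8,0,0,0],
    [0,0,0.9,0,0,0],
    [0,0,1.0,0,0,0],
    [0,0,1.1,0,0,0],
    [0,0,1.2,0,0,0],
    [0,0,1.24,0,0,0],
    [0,0,1.24,0,0,0],
    [0,0,1.24,0,0,0],
  ],
)

```text
time: 9.82
ee_pos: [0.5804, 0.0746, 0.0659]
eef_rot: [[-0.238, -0.971, 0.0], [-0.971, 0.238, 0.0], [-0.0, -0.0, -1.0]]
force: [-1.0, 0.3, 3.9]
opening: 0.006
grip_force: 1.7
```

Call:
step_arm(
  series=[
    [0,0,-0.3,0,0,0],
    [0,0,-0.8,0,0,0],
    [0,0,-1.6,0,0,0],
    [0,0,-2.6,0,0,0],
    [0,0,-3.6,0,0,0],
    [0,0,-4.6,0,0,0],
    [0,0,-5.2,0,0,0],
    [0,0,-5.2,0,0,0],
    [0,0,-5.2,0,0,0],
    [0,0,-5.2,0,0,0],
  ],
)

```text
time: 10.65
ee_pos: [0.5799, 0.0746, 0.1952]
eef_rot: [[-0.239, -0.971, -0.001], [-0.971, 0.239, 0.0], [-0.0, 0.001, -1.0]]
force: [-0.5, 0.2, -0.3]
opening: 0.007
grip_force: 0.0
```

```bash
python3 - <<'E'
from h import *
a=grab('side'); b=grab('scene')
A=cv2.resize(a['frame'][210:345,210:410],(800,540),interpolation=cv2.INTER_CUBIC)[:,:620]
cv2.imwrite('pics/f.png',A)
B=cv2.imread('pics/scene0.png')[185:310,285:460]
s=observe(); print(s['time'],s['ee_pos'],s['force'])
E
```

```text
10.75 [0.5798 0.0745 0.1946] [ 0.1288  0.0032 -0.0398]
```

View pics/f.png

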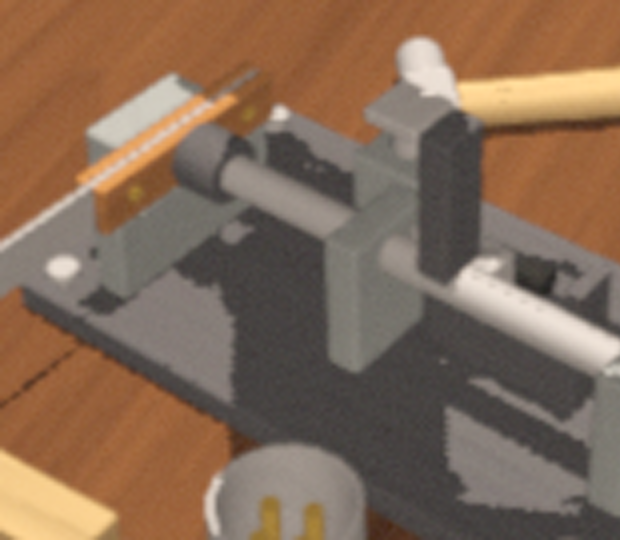

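Fired: the striker is forward against the knife, with the handle top near crop (450,118), and the pad is up at (410,105). I'll check flushness by measuring the handle's shift against the start picture.

```bash
python3 - <<'E'
from h import *
import pickle
q=[.601,.1575,-.2405]
for n in('side','scene'):
    o=pickle.load(open(n+'0.pkl','rb')); d=grab(n)
    P=dw(q,[[-.0895,0,.13],[-.085,0,.13]]); p=project(o,P); print(n,'expected for 4.5mm',p[1]-p[0])
    x,y=p[0].round().astype(int)
    g=[(cv2.cvtColor(f['frame'],6)<75).astype(np.float32) for f in(o,d)]
    t=g[0][y-16:y+12,x-9:x+10]; r=cv2.matchTemplate(g[1][y-24:y+20,x-19:x+20],t,cv2.TM_CCOEFF_NORMED)
    print(np.array(cv2.minMaxLoc(r)[3])-[10,8],r.max())
E
```

```text
side expected for 4.5mm [-2.2587 -1.0358]
[-2 -1] 0.7775147
scene expected for 4.5mm [-1.7541  0.6252]
[-2  1] 0.92819583
```

Both views shifted by what about 4.5 mm of travel would give, so the pin is flush. Handing in.

```bash
python3 -c "
from h import *
print(job.sign_off())"
```

```text
the job is handed in; nothing more can be done
None
```

The striker was drawn until the sear held it alone, then fired by the trip pad. In the camera images the pin looks flush to within a pixel or so (1 px ≈ 2 mm), the pad is up and nothing else was touched; the job is handed in, but no verdict came back.

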